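# Bolt the craft-knife chest

### The job

Bolt the plywood craft-knife chest shut: lift the bolt's handle up out of its notch, hold the sprung lid down while you push the bolt through the keeper on the front rail until it stops, then lower the handle fully into the front notch so that the bolt cannot slide back. Work by feel and gently: never ram or force the bolt, its handle or the lid, and leave everything lying on and around the chest where it is.

Things in the scene. Friction and masses are not known exactly. Their poses are not given: they have to be found in the camera images.
- chest: Plain plywood chest, 300 mm (its x) by 340 mm (its y), fixed to the table. Origin: centre of its underside; its front (-x side) looks roughly to the robot. Its top, 130 mm up, is a fixed front rail (chest x -150 to -90 mm) and behind it the hinged lid (chest x -87 to +150 mm), which carries the barrel bolt along the chest's x, in the middle (y 0).
- lid (a joint): Angle of the lid, rad, about its hinge at the chest's back edge (chest x +150, z 130 mm). 0 = down on its rest, level with the rail; grows as it rises. Unbolted, spring buffers hold its front edge 6 to 11 mm proud (0.025 to 0.045 rad). Pressing it down at the bolt takes a force that grows evenly to 13 to 18 N; then it meets its rest and is rigid.
- lid_board: The lid's plywood board, 237 mm by 340 mm, 12 mm thick. Origin: on the hinge line, middle, at the level of its top face; -x along the lid to its free front edge, z normal to it.
- frame: The plywood ledge inside the chest on which the lid's front edge comes to rest, top 118 mm above the table. Origin as the chest's.
- barrel: Steel barrel of the bolt, fixed on the lid: a tube 22 mm across, 110 mm long along the chest's x, on a plate 120 x 48 mm, top 27 mm above the lid. Origin: on its axis, 16 mm above the lid, at the middle of the rear notch (chest x -5 mm). A slot along its top joins two notches 8.6 mm wide cut down its -y side. Between them its side stops the handle unless turned up by over 0.78 rad.
- front_notch (a point): On the barrel's axis at the middle of the front notch, 45 mm ahead of the rear one (chest x -50 mm), moving with the lid. The slot ends with the notches' outer walls, so a bolt pushed until it stops has its handle in line with the notch, ready to be lowered.
- bolt_slide (a joint): How far the bolt is pushed forward (to the chest's -x), m. 0 = drawn, handle at the rear notch; 0.045 = shot, handle at the front notch; the slot's ends stop it at about -0.0008 and 0.0458. It slides with about 2 N of friction, several N more when the lid's springs press it up against the keeper.
- handle (a joint): Angle of the handle, rad, about the bolt's axis. 0 = down in a notch, pointing to the chest's -y side and 20 degrees (0.349 rad) up from level; grows as it is lifted, to 1.134 (85 degrees from level) at its stop. It turns freely, falls back by its own weight when let go (unless jammed against a slot wall), and can travel along the slot above about 0.78.
- bolt_rod: The round steel bolt, 12 mm thick, on the axis of the barrel, with a flat front end. Origin: on the axis at the handle's root; the front end lies 77 mm ahead of it (chest -x), i.e. just out of the barrel when drawn, and 40 mm beyond the lid's edge when shot.
- knob: Round steel knob of the handle, a 16 mm ball on a 7 mm stem, centre 40 mm from the bolt's axis. Origin: the ball's centre; z points outwards along the stem. With the handle down it is 30 mm above the lid and 38 mm to the chest's -y side of the axis; it can be pinched from above with the fingers closing along the chest's x, and the ball turns between them.
- keeper: The steel keeper on the front rail: a staple 20 mm deep (chest x -118 to -98 mm), 24 mm wide and 29 mm high. Origin: on the rail's top face under the staple's middle. Its hole is 16 mm wide, and its underside (top of the hole) is 23.6 mm above the rail: it takes the 12 mm bolt only while the lid there is down to within 1.6 mm of level.
- keeper_hole (a point): Middle of the bolt's place in the keeper's rear (lid side) mouth, 16 mm above the rail; with the lid down the bolt's axis passes through it.
- tape_mid (a point): a cream roll of masking tape lying flat on the lid, 84 mm across, 24 mm high; the point is its centre, half-way up
- eraser_mid (a point): a white eraser in a blue sleeve lying on the lid, 22 x 48 x 13 mm; the point is its centre
- glue_stick_mid (a point): a white and orange glue stick standing on the chest's front rail, 27 mm across, 68 mm high; the point is its centre, half-way up
- tub_mid (a point): a green tub with a white lid on the table, 66 mm across, 66 mm high; the point is its centre, half-way up
- glue_bottle_mid (a point): a white glue bottle standing on the table, 54 mm across, 150 mm high; the point is half-way up
- ink_jar_mid (a point): a small black ink jar standing on the chest's front rail, 40 mm across, 46 mm high; the point is half-way up

How it is judged:
By the outcome, as a careful person would: the job done as asked, in the order asked, and still so for the second after the job is handed in, with the robot touching nothing.
It also fails if it takes over 58 s, if anything falls off the work surface, if the arm or the gripper's body presses on something with over 40 N, if the wrist force passes 120 N, or if a joint passes its speed limit or range.

### The arm

A 6-joint arm with a two-finger parallel gripper is mounted at the origin on the work surface. World frame = base frame: x ahead of the robot, y to its left, z up, the work surface at z = 0. Lengths are in mm, angles in rad, forces in N, time in s.
With the tool pointing down it reaches from about 400 to 825 mm from the base axis. Payload 7 kg.
Tool frame: the origin (TCP) lies at the very end of the fingers, on their centre line; the grasp point (between the pads) lies manip.grip_depth behind it (manip.grip_depth is the distance from the TCP to the grasp point, in mm); z points along the fingers, y is the line along which they close (so a half turn about z gives the same grasp; the last joint's range is limited). The gripper opens to 85 mm and grips with 20 to 120 N. Pads are 22 mm wide; open, the fingers measure 114 mm over their backs; the gripper's body (76 mm by 85 mm) begins 54 mm behind the grasp point. The pads swing forward as they close: fully open they stand 13 mm farther back than shut.
Start: joints at [-0.838, 0.359, 0.012, 0, -1.224, -0.288], TCP at [290.409, -609.309, 231.302] pointing down, gripper open.
Joint ranges: [-3.07, 3.07], [-1.43, 2.12], [-1.02, 1.25], [-3.03, 1.67], [-3.05, -0], [-3.03, 3.03]. Speed limits (rad/s): [2.39, 2.39, 3.01, 3.14, 3.14, 3.14].

### API

Orientations are given as [roll, pitch, yaw] about the fixed x, y, z axes, in that order (R = Rz(yaw) Ry(pitch) Rx(roll)).
In Python, from rig import manip gives the robot as it stands.
- The arm moves only by the tool jog_arm, never from a script. Its argument "targets" is a list that holds one entry, the list of rows, each a list of 4 numbers: the shift along the tool's x, y, z scaled (see below), then the turn about the tool's z scaled (see below). In form: [[[tx, ty, tz, roll], ...]]. A call has 1 to 10 rows; each row is the pose to reach, as a shift and turn from the pose commanded when the call began, along the tool's axes at that moment, turning the shorter way round; what a row does not reach only later rows make up. The controller multiplies each number of a shift by 150 mm and each number of a turn by 360 degrees. A row lasts 1/8 s, in which the tool goes at most 62.5 mm and 10.7 degrees, less where a joint would pass 70% of its speed; a pose out of reach is approached as far as the arm can. A call with a number of a shift or a turn outside -1 to 1 is refused whole. A call with a gripper value outside its range is refused whole. "gripper" is the closure in counts, from 0 (fully open) to 255 (shut), set as the call begins (left out, the last holds). The fingers move at their own pace and stop on an object; "force" is the grip in N (left out, the last holds). Time passes only in rows, so rows that repeat a pose let the fingers close. It gives the time, the measured TCP pose, the force, the opening and the grip force at its end, in the units of the state.
- manip.state(): the state, without advancing time (a new reading comes with each control period).
- manip.camera(name): name is "scene" or "top" or "wrist"; returns a dict with "pixels" (384x512x3 uint8, red, green, blue), "fx", "fy", "cx", "cy" (pixels), "R" (3x3) and "t" (3): a world point X has camera coordinates R X + t. Camera axes: x right, y down, z forward; pixel columns grow to the right and rows downward; lengths in mm; the calibration is good to about 2 mm. A picture is of the moment at which its call begins. There is no depth.
- manip.close_job(): hands the job in; it is judged then, once.
The state is a dict: "clock": time; "joint_positions": joint angles; "qvel": joint speeds; "effort": joint torques, N m; "eef_pos": TCP position; "ee_rot": TCP orientation; "force": force on the tool from outside, world axes, zero at the start; "moment": the same for the moment, N m; "opening": opening from 0.0 (shut) to 1.0 (fully open); "finger_force": force on a finger pad.
Only numpy, scipy, OpenCV 4.12 (cv2) and the standard library are available. Lean on these libraries where they do the work, as an engineer would, in place of code of your own. Each camera call takes 0.05 s, during which the arm holds its last target. There are 200 camera calls.

## Working session

There is one attempt and no reset: what is moved stays moved. The work goes in short steps, Python scripts to look and compute and a tool call to move; the robot and the scene stay as the last step left them, time stands still between calls to the robot, and variables do not carry over. Pictures are saved under pics/ and viewed, at most 10 in all, crops included, and the job is handed in when it is done.

Besides the shell and the picture viewer there is one more tool, called after "Call:" as name(argument=value, ...), one argument or row to a line, values as JSON. jog_arm: Moves the arm, as the interface text tells. Shifts and turns lie within -1 to 1; 1 stands for 150 mm of shift or 360 degrees of turn. Its arguments: {"type":"object","properties":{"targets":{"type":"array"},"gripper":{"type":"number"},"force":{"type":"number"}},"required":["targets"]}

```bash
mkdir -p pics; ls
python3 - <<'E'
from rig import manip
import cv2, numpy as np
print(manip.state(), manip.grip_depth)
for n in ("scene","top"):
    c=manip.camera(n); cv2.imwrite(f"pics/{n}0.png",cv2.resize(c["pixels"][:,:,::-1],(800,600),interpolation=cv2.INTER_CUBIC))
    np.savez(f"{n}0.npz",**c); print(n,c["fx"],c["fy"],c["cx"],c["cy"],np.round(c["R"],3).tolist(),np.round(c["t"],1).tolist())
E
```

```text
pics
{'clock': 0.0, 'joint_positions': array([-8.37911606e-01,  3.59378072e-01,  1.10556571e-02, -3.66886365e-04,
       -1.22409246e+00, -2.88119096e-01]), 'qvel': array([ 0.00135019,  0.00073542,  0.00030509, -0.00075342, -0.0004073 ,
        0.00182402]), 'effort': array([ 6.24917921e-04, -5.83321095e+01,  2.93426549e+01,  6.93628147e+00,
       -5.77714731e-03,  1.21797834e-05]), 'eef_pos': array([ 290.19984889, -608.89608   ,  230.36496904]), 'ee_rot': array([ 3.13994281e+00, -1.29277246e-04, -2.69695187e+00]), 'force': array([-0.23678435,  0.32628606,  1.25783897]), 'moment': array([-0.03021811,  0.04315772,  0.01870462]), 'finger_force': 0.0, 'opening': 0.998052029308977} 18.700000000000003
scene 406.3762489830964 406.3762489830964 256.50542763027556 198.11426556064035 [[0.657, 0.754, 0.009], [0.635, -0.546, -0.547], [-0.408, 0.365, -0.837]] [-361.7, -307.3, 1637.6]
top 391.60154332245685 391.60154332245685 260.03337309575454 183.21418167344186 [[0.023, -1.0, -0.019], [-0.996, -0.021, -0.088], [0.087, 0.021, -0.996]] [4.5, 594.4, 1066.0]
```

View pics/top0.png

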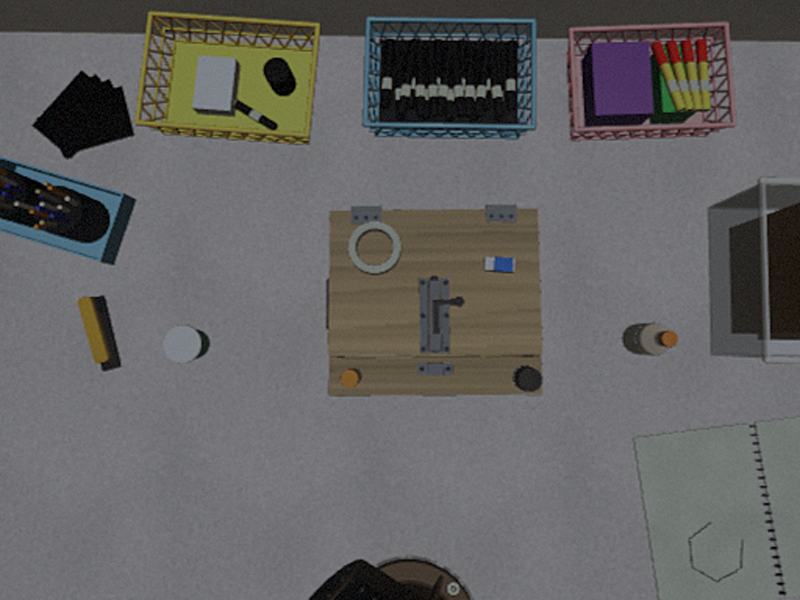

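View pics/scene0.png

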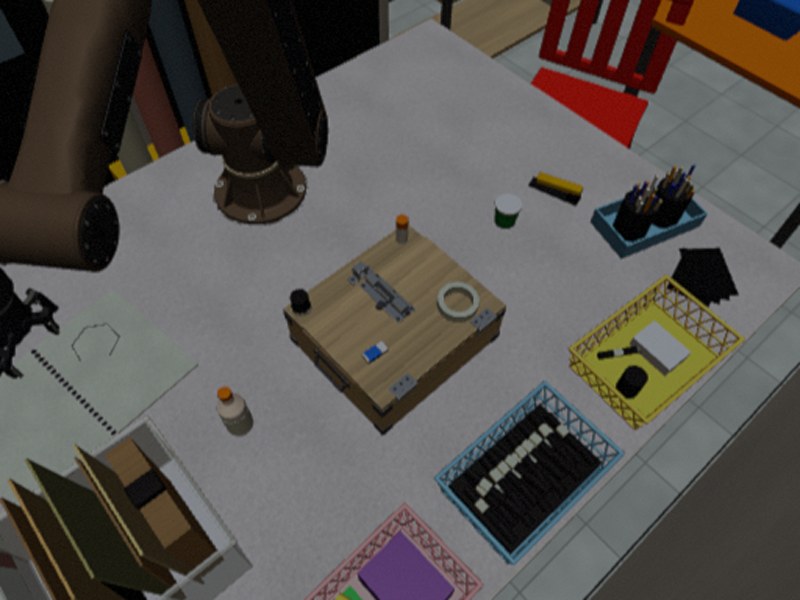

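Top view: the chest's top spans about (330,208)-(542,395), with the bolt along column 434, the knob near (459,301) and the keeper at (435,368). The ink jar (527,378) and glue stick (350,378) are on the rail; the tape and eraser are on the lid, clear of the bolt. The scene view shows the same layout.

```bash
cat > h.py <<'E'
import numpy as np, cv2
def ray(c,u,v):
    R,t=np.array(c["R"]),np.array(c["t"])
    return -R.T@t, R.T@np.array([(u-c["cx"])/c["fx"],(v-c["cy"])/c["fy"],1.])
def onz(c,u,v,z):
    o,d=ray(c,u,v); return o+d*(z-o[2])/d[2]
def tri(rs):
    A=[];b=[]
    for o,d in rs:
        d=d/np.linalg.norm(d);P=np.eye(3)-np.outer(d,d);A.append(P);b.append(P@o)
    return np.linalg.lstsq(np.vstack(A),np.hstack(b),rcond=None)[0]
def proj(c,X):
    p=np.array(c["R"])@X+np.array(c["t"]); return np.array([p[0]/p[2]*c["fx"]+c["cx"],p[1]/p[2]*c["fy"]+c["cy"]])
E
python3 - <<'E'
from h import *
t=np.load("top0.npz"); s=np.load("scene0.npz")
img=t["pixels"]; hsv=cv2.cvtColor(img,cv2.COLOR_RGB2HSV)
m=((hsv[...,0]>8)&(hsv[...,0]<28)&(hsv[...,1]>60)).astype(np.uint8)
m=cv2.morphologyEx(m,cv2.MORPH_CLOSE,np.ones((9,9)))
n,l,st,ce=cv2.connectedComponentsWithStats(m); 
for i in range(1,n):
    if st[i,4]>300: print(st[i],ce[i])
k=1.5625
f=lambda u,v:(u/k,v/k)
for nme,(u,v),z in [("FL",(329,395),130),("FR",(542,395),130),("BL",(329,209),130),("BR",(538,208),130),("knob",(460,301),166),("keeper",(435,366),155),("barrelrear",(434,279),155),("barrelfront",(435,345),158),("railL",(329,357),130),("railR",(542,357),130)]:
    print(nme,np.round(onz(t,*f(u,v),z),1))
# crops
a=cv2.resize(img[115:260,200:360,::-1],None,fx=5,fy=4.1,interpolation=cv2.INTER_CUBIC)
cv2.imwrite("pics/topc.png",cv2.convertScaleAbs(a,alpha=1.6))
E
```

```text
[  24    7  182   89 6186] [117.75687035  50.87795021]
[ 244   20   87   59 2380] [287.97941176  46.63655462]
[ 418   29   37   43 1001] [437.83016983  50.3986014 ]
[ 16 116  54  33 875] [ 37.74057143 132.39771429]
[ 467  130   45   87 3057] [492.11252862 176.35590448]
[  210   134   137   119 14097] [276.4098035  193.63389374]
[ 50 190  21  43 515] [ 60.30873786 210.31456311]
[ 203  358   97   26 1718] [253.28230501 372.7572759 ]
FL [408.6 134.6 130. ]
FR [ 416.8 -203.4  130. ]
BL [709.3 144.8 130. ]
BR [ 717.3 -195.9  130. ]
knob [560.8 -69.1 166. ]
keeper [459.4 -32.6 155. ]
barrelrear [595.3 -28.5 155. ]
barrelfront [491.9 -31.9 158. ]
railL [468.7 136.6 130. ]
railR [ 476.6 -203.2  130. ]
```

View pics/topc.png

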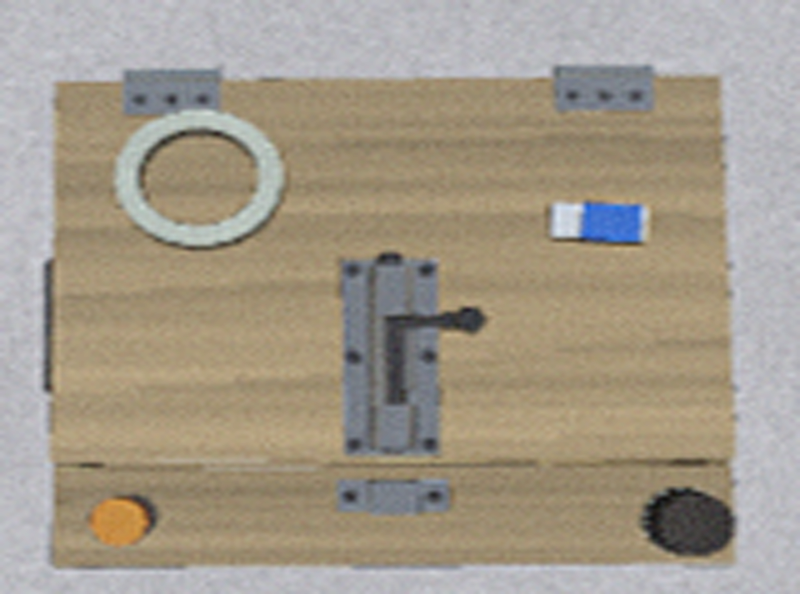

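The crop shows the knob at crop (471,320), the bolt axis along column 392, the lid slightly proud at the rail gap, and nothing near the knob or its path. Moving over the knob in steps.

Call:
jog_arm(
  targets=[
    [[-0.33,0.26,-0.4,0],[-0.66,0.52,-0.4,0],[-1,0.78,-0.4,0],[-1,0.78,-0.4,0]],
  ],
  gripper=100,
)

```text
clock: 0.6
eef_pos: [376.6, -436.5, 291.8]
ee_rot: [-3.141, 0.001, -2.694]
force: [-0.2, 0.2, 0.4]
opening: 0.607
finger_force: 0.0
```

Call:
jog_arm(
  targets=[
    [[-0.33,0.26,0,0],[-0.66,0.52,0,0],[-1,0.78,0,0],[-1,0.78,0,0]],
  ],
)

```text
clock: 1.1
eef_pos: [462.0, -265.7, 291.2]
ee_rot: [3.141, 0.0, -2.692]
force: [-0.4, 0.4, -0.6]
opening: 0.612
finger_force: 0.0
```

Call:
jog_arm(
  targets=[
    [[-0.33,0.26,0,-0.02],[-0.66,0.52,0,-0.05],[-1,0.78,0,-0.08],[-1,0.78,0,-0.11],[-1,0.78,0,-0.14],[-1,0.78,0,-0.165],[-1,0.78,0,-0.1836],[-1,0.78,0,-0.1836]],
  ],
)

```text
clock: 2.1
eef_pos: [545.3, -99.4, 291.0]
ee_rot: [3.141, -0.0, -1.545]
force: [-0.2, 0.3, -0.1]
opening: 0.609
finger_force: 0.0
```

Run:
```python
from rig import manip
from h import *
c=manip.camera("wrist"); np.savez("w1.npz",**c)
R,t=np.array(c["R"]),np.array(c["t"]); print(-R.T@t, np.round(R,2).tolist(), c["fx"],manip.state()["eef_pos"])
print(proj(c,np.array([560.6,-69,166])))
cv2.imwrite("pics/w1.png",cv2.convertScaleAbs(cv2.resize(c["pixels"][:,:,::-1],(800,600)),alpha=1.4))
```

```text
[ 548.344416   -183.06170265  434.57137554] [[-1.0, -0.03, 0.0], [-0.02, 0.95, 0.32], [-0.01, 0.32, -0.95]] 327.5500596038165 [545.38935457 -99.38524843 291.03219746]
[238.071298   216.52801793]
```

View pics/w1.png

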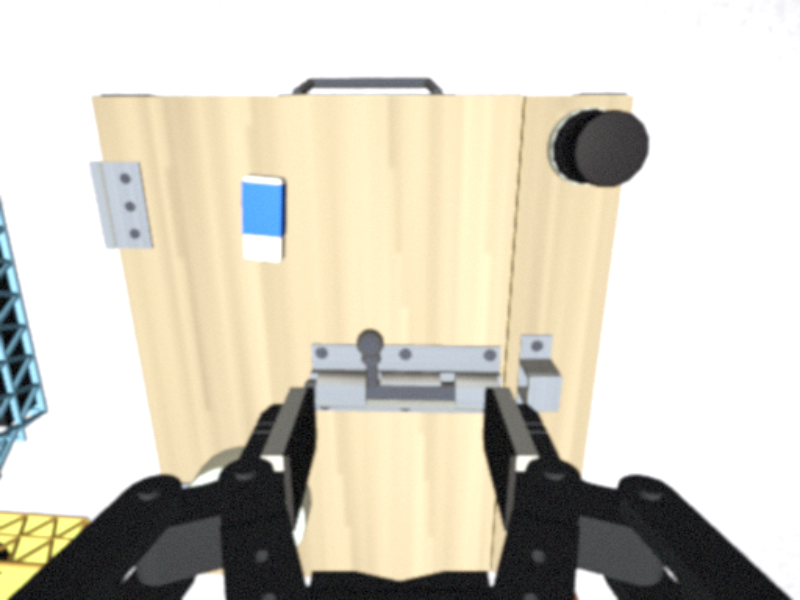

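The wrist view shows the knob at (369,343) in the 800-px picture, i.e. (236,219.5), and the stem leading to the slot. The slot runs to the right toward the keeper at (540,380), and everything agrees with the top view. The parcels on the lid are clear.

Run:
```python
from h import *
t=np.load("top0.npz"); w=np.load("w1.npz"); k=1.5625
K=tri([ray(t,294.2,193.0),ray(w,369/k,343/k)]); print("knob",K, onz(w,369/k,343/k,166))
for n,(u,v),z in [("keeper top rear edge mid",(519,384),159),("plate TL",(313,343),138),("plate TR",(500,345),142),("plate BL",(310,408),138),("plate BR",(500,409),142),("rod/stem",(376,392),157),("chest TR",(631,95),130),("chestTL",(96,95),130)]: print(n,onz(w,u/k,v/k,z))
```

```text
knob [560.78776929 -68.29578215 170.96546126] [562.27791276 -66.06859114 166.        ]
keeper top rear edge mid [472.15511312 -38.46539921 159.        ]
plate TL [598.97890484 -52.97909854 138.        ]
plate TR [482.03455395 -56.32399791 142.        ]
plate BL [602.30055106  -6.31603503 138.        ]
plate BR [477.97118802 -11.07402518 142.        ]
rod/stem [558.26230787 -29.76916763 157.        ]
chest TR [ 420.41766938 -202.98993755  130.        ]
chestTL [ 715.80711999 -195.40714777  130.        ]
```

Call:
jog_arm(
  targets=[
    [[-0.203,-0.109,0,0],[-0.203,-0.109,0.3,0],[-0.203,-0.109,0.6,0],[-0.203,-0.109,0.8,0],[-0.203,-0.109,0.88,0],[-0.203,-0.109,0.92,0],[-0.203,-0.109,0.95,0],[-0.203,-0.109,0.95,0]],
  ],
)

```text
clock: 3.15
eef_pos: [561.4, -67.9, 149.4]
ee_rot: [-3.141, 0.0, -1.543]
force: [0.3, -0.3, -0.0]
opening: 0.609
finger_force: 0.0
```

Run:
```python
from rig import manip
from h import *
c=manip.camera("wrist"); np.savez("w2.npz",**c); s=manip.state(); print(s["eef_pos"],s["force"])
cv2.imwrite("pics/w2.png",cv2.convertScaleAbs(cv2.resize(c["pixels"][:,:,::-1],(800,600)),alpha=1.4))
```

```text
[561.52929787 -67.9369491  149.5723393 ] [-0.13249122  0.60251318 -0.25186803]
```

View pics/w2.png

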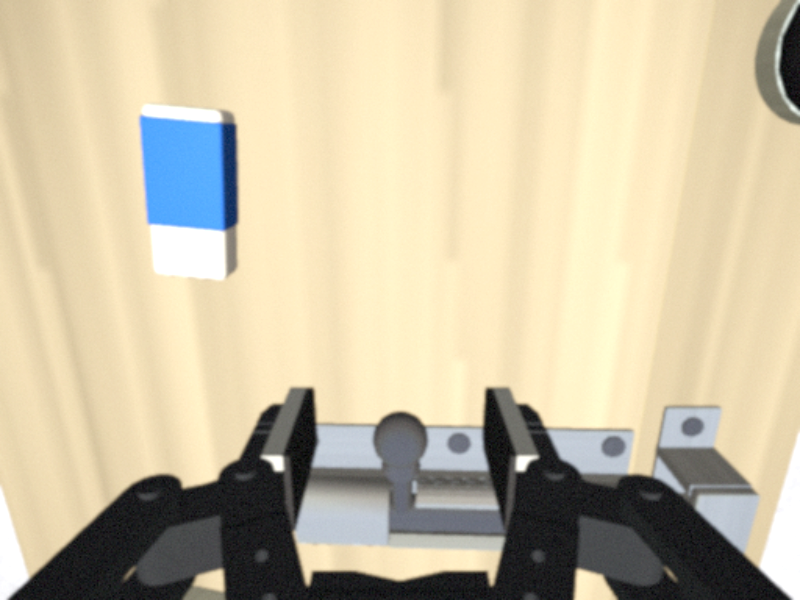

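The knob is at (400,438), centred between the pads (about columns 305 and 495). I'll triangulate its depth from the two wrist views.

Run:
```python
from h import *
t=np.load("top0.npz"); w=np.load("w1.npz");w2=np.load("w2.npz"); k=1.5625
print(tri([ray(w,369/k,343/k),ray(w2,400/k,438/k)]),tri([ray(t,294.2,193.0),ray(w,369/k,343/k),ray(w2,400/k,438/k)]),onz(w2,400/k,438/k,166))
print(tri([ray(w,537/k,347/k),ray(w2,691/k,428/k)]),"keeper screw, z?130+") 
print(tri([ray(w,490/k,355/k),ray(w2,613/k,447/k)]),"plate screw front")
```

```text
[562.09843471 -65.48529047 164.43227357] [561.23784029 -68.16264933 169.02388727] [561.87118617 -66.64438779 166.        ]
[455.88998996 -51.23030501 132.21142637] keeper screw, z?130+
[487.814658   -49.29036488 142.17735666] plate screw front
```

Call:
jog_arm(
  targets=[
    [[-0.007,0,0.012,0],[-0.007,0,0.012,0],[-0.007,0,0.012,0],[-0.007,0,0.012,0],[-0.007,0,0.012,0],[-0.007,0,0.012,0]],
  ],
  gripper=255,
  force=25,
)

```text
clock: 3.95
eef_pos: [561.2, -66.8, 147.1]
ee_rot: [-3.141, 0.0, -1.543]
force: [-0.0, 0.8, 0.2]
opening: 0.162
finger_force: 24.3
```

Grip is on. Lifting the handle along its arc, first to about 50° from level.

Call:
jog_arm(
  targets=[
    [[-0.009,0,-0.0215,0],[-0.02,0,-0.042,0],[-0.032,0,-0.062,0],[-0.046,0,-0.08,0],[-0.062,0,-0.097,0],[-0.079,0,-0.113,0],[-0.079,0,-0.113,0],[-0.079,0,-0.113,0]],
  ],
)

```text
clock: 4.95
eef_pos: [560.7, -55.0, 163.9]
ee_rot: [-3.142, 0.0, -1.543]
force: [0.6, -1.6, -1.5]
opening: 0.161
finger_force: 24.4
```

Call:
jog_arm(
  targets=[
    [[-0.0185,0,-0.0142,0],[-0.038,0,-0.0267,0],[-0.0587,0,-0.0373,0],[-0.08,0,-0.0463,0],[-0.102,0,-0.0532,0],[-0.125,0,-0.0583,0],[-0.125,0,-0.0583,0],[-0.125,0,-0.0583,0]],
  ],
)

```text
clock: 5.95
eef_pos: [560.2, -36.3, 172.8]
ee_rot: [-3.142, 0.0, -1.543]
force: [0.2, -2.8, 1.6]
opening: 0.163
finger_force: 24.4
```

Run:
```python
from rig import manip
from h import *
c=manip.camera("wrist"); np.savez("w3.npz",**c); s=manip.state(); print(s["eef_pos"],s["force"])
cv2.imwrite("pics/w3.png",cv2.convertScaleAbs(cv2.resize(c["pixels"][:,:,::-1],(800,600)),alpha=1.4))
```

```text
[560.19807548 -36.3747152  172.70381776] [-0.28476269 -1.04200554  0.86358681]
```

View pics/w3.png

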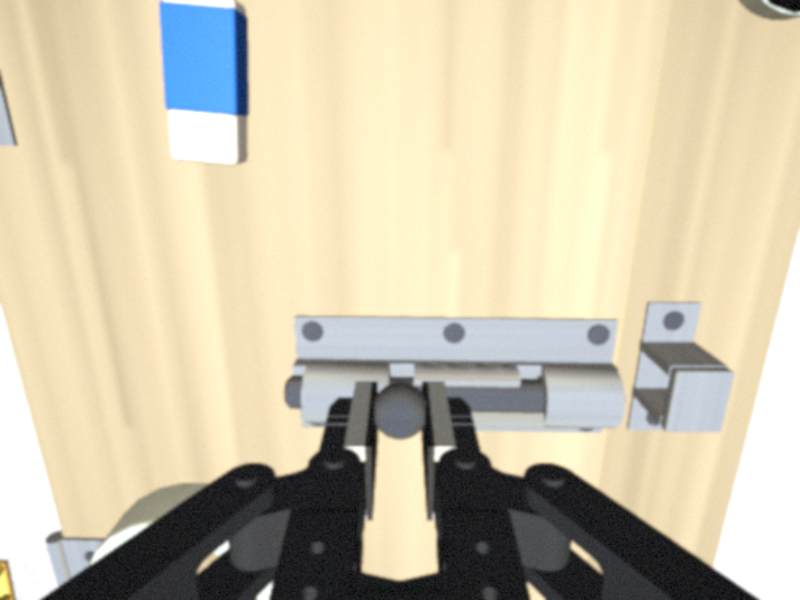

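The knob (400,410) is held upright above the slot and the handle is clear of its notch. Now pressing the lid down gently through the handle.

Call:
jog_arm(
  targets=[
    [[0,0,0,0],[0,0,0,0],[0,0,0.007,0],[0,0,0.014,0],[0,0,0.02,0],[0,0,0.027,0],[0,0,0.027,0]],
  ],
  force=50,
)

```text
clock: 6.88
eef_pos: [560.9, -37.0, 169.8]
ee_rot: [-3.14, -0.001, -1.543]
force: [-1.3, -6.1, 8.5]
opening: 0.146
finger_force: 49.2
```

Run:
```python
from h import *
w=np.load("w3.npz"); k=1.5625
for z in (188,191.5): print("knob",onz(w,400/k,410/k,z))
for u,v in ((510,397),(293,392)): print("rod",onz(w,u/k,v/k,152))
```

```text
knob [560.86242748 -43.41827405 188.        ]
knob [560.92679567 -45.50442736 191.5       ]
rod [520.49359244 -28.4100143  152.        ]
rod [599.03650776 -28.31564928 152.        ]
```

The wrist view shows the knob has slid about 8 mm toward the pads' -y edge, so the handle is at only about 68°. I'll take it back down and regrasp with an offset rather than press at that lean.

Call:
jog_arm(
  targets=[
    [[0,0,-0.013,0],[0,0,-0.027,0],[0.0227,0,-0.022,0],[0.045,0,-0.015,0],[0.066,0,-0.006,0],[0.087,0,0.0046,0],[0.1065,0,0.017,0],[0.125,0,0.031,0],[0.125,0,0.031,0]],
  ],
  force=20,
)

```text
clock: 8.0
eef_pos: [560.5, -55.4, 163.8]
ee_rot: [3.141, -0.0, -1.544]
force: [-0.1, 0.6, -0.0]
opening: 0.148
finger_force: 51.2
```

```bash
cat > knob.py <<'E'
from rig import manip
from h import *
# knob blob: dark round spot between the pads, in columns round the middle
def knob(save=None):
    c=manip.camera("wrist"); g=cv2.cvtColor(c["pixels"],cv2.COLOR_RGB2GRAY); s=manip.state()
    if save: np.savez(save,**c)
    roi=cv2.medianBlur(g,3)[240:300,230:285]
    cs=cv2.HoughCircles(cv2.resize(roi,None,fx=4,fy=4),cv2.HOUGH_GRADIENT,1,40,param1=80,param2=12,minRadius=55,maxRadius=80)
    out=[] if cs is None else [(230+x/4,240+y/4,r/4) for x,y,r in cs[0][:3]]
    return c,s,out
if __name__=="__main__":
    c,s,o=knob("wk.npz"); print(s["clock"],np.round(s["eef_pos"],1),np.round(s["force"],1))
    for u,v,r in o: print("circle",np.round((u,v,r),1),"knob at grasp z",np.round(onz(c,u,v,s["eef_pos"][2]+18.7),1))
E
python3 knob.py
python3 - <<'E'
from h import *
import knob
for f in ("w2.npz","w3.npz"):
    g=cv2.medianBlur(cv2.cvtColor(np.load(""+f)["pixels"],cv2.COLOR_RGB2GRAY),3)[240:300,230:285]
    print(f,cv2.HoughCircles(cv2.resize(g,None,fx=4,fy=4),cv2.HOUGH_GRADIENT,1,40,param1=80,param2=12,minRadius=55,maxRadius=80))
E
```

```text
8.05 [560.5 -55.3 163.9] [-1.1 -0.2  0.8]
circle [256.1 276.1  16.3] knob at grasp z [561.  -57.8 182.6]
w2.npz [[[104.5 162.5  68. ]]]
w3.npz [[[105.5  89.5  73.9]]]
```

Call:
jog_arm(
  targets=[
    [[0.017,0,0.0157,0],[0.033,0,0.033,0],[0.047,0,0.051,0],[0.0595,0,0.071,0],[0.07,0,0.0915,0],[0.07,0,0.0915,0]],
  ],
)

```text
clock: 8.8
eef_pos: [561.5, -68.4, 151.5]
ee_rot: [-3.141, -0.004, -1.542]
force: [-2.2, -12.4, 9.6]
opening: 0.146
finger_force: 49.7
```

```bash
python3 knob.py
```

```text
8.85 [561.5 -68.3 151.6] [ -1.9 -12.3  10. ]
```

Call:
jog_arm(
  targets=[
    [[0.01,0,0,0],[0.01,0,0,0],[0.01,0,0,0],[0.01,0,0,0]],
  ],
  gripper=130,
)

```text
clock: 9.35
eef_pos: [561.0, -66.8, 150.1]
ee_rot: [3.141, 0.0, -1.543]
force: [0.1, -1.1, 1.2]
opening: 0.49
finger_force: 0.0
```

```bash
python3 knob.py;python3 - <<'E'
from h import *
c=np.load("wk.npz"); cv2.imwrite("pics/w4.png",cv2.convertScaleAbs(cv2.resize(c["pixels"][200:384,160:360,::-1],(800,600)),alpha=1.4))
E
```

```text
9.4 [561.1 -66.9 150.1] [-0.4 -0.7  0.1]
circle [254.1 278.4  17.5] knob at grasp z [562.4 -68.  168.8]
```

View pics/w4.png

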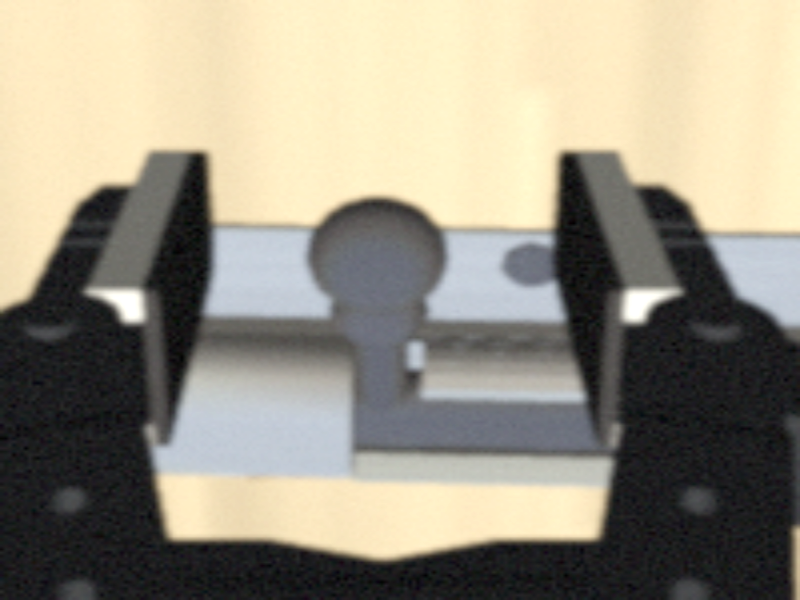

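The handle is back down in its notch, with the knob at crop (377,257), i.e. (254,279). Slip accompanies the ball's turning between the pads, so I'll regrasp offset by 4 mm and follow an enlarged arc.

Call:
jog_arm(
  targets=[
    [[0.022,-0.006,0.01,0],[0.022,-0.006,0.019,0],[0.022,-0.006,0.019,0]],
  ],
)

```text
clock: 9.78
eef_pos: [562.0, -70.4, 147.2]
ee_rot: [3.141, 0.0, -1.543]
force: [0.2, 0.7, 0.0]
opening: 0.488
finger_force: 0.0
```

Call:
jog_arm(
  targets=[
    [[0,0,0,0],[0,0,0,0],[0,0,0,0],[0,0,0,0],[0,0,0,0]],
  ],
  gripper=255,
  force=35,
)

```text
clock: 10.4
eef_pos: [561.9, -70.3, 147.4]
ee_rot: [3.141, 0.0, -1.543]
force: [-0.7, 0.6, 1.0]
opening: 0.158
finger_force: 34.1
```

Call:
jog_arm(
  targets=[
    [[-0.0106,0,-0.0256,0],[-0.0234,0,-0.05,0],[-0.038,0,-0.0735,0],[-0.055,0,-0.0954,0],[-0.074,0,-0.116,0],[-0.094,0,-0.1345,0],[-0.094,0,-0.1345,0]],
  ],
)

```text
clock: 11.28
eef_pos: [561.5, -55.4, 167.4]
ee_rot: [3.141, 0.001, -1.543]
force: [1.0, 2.9, -6.4]
opening: 0.156
finger_force: 34.1
```

```bash
python3 knob.py
```

```text
11.325 [561.5 -55.5 167.3] [ 1.7  4.1 -5.2]
circle [255.9 266.1  16.5] knob at grasp z [562.2 -62.6 186. ]
```

Call:
jog_arm(
  targets=[
    [[0,0,0.01,0],[0,0,0.01,0],[-0.018,0,-0.006,0],[-0.036,0,-0.02,0],[-0.055,0,-0.033,0],[-0.075,0,-0.044,0],[-0.095,0,-0.053,0],[-0.095,0,-0.053,0]],
  ],
  gripper=250,
  force=20,
)

```text
clock: 12.32
eef_pos: [561.3, -41.5, 175.5]
ee_rot: [-3.141, 0.001, -1.543]
force: [0.6, 2.5, -4.6]
opening: 0.149
finger_force: 19.5
```

```bash
python3 knob.py
```

```text
12.375 [561.4 -41.6 175.5] [ 0.7  3.2 -5.3]
```

```bash
sed -i 's/\[240:300,230:285\]/[205:300,225:290]/; s/param2=12/param2=10/; s/230+x/225+x/; s/240+y/205+y/; s/minRadius=55/minRadius=48/' knob.py; python3 knob.py
python3 - <<'E'
from h import *
c=np.load("wk.npz"); g=cv2.cvtColor(c["pixels"],cv2.COLOR_RGB2GRAY)
print(g[225:300:3,232:282:4])
E
```

```text
12.425 [561.4 -41.7 175.4] [ 0.2  3.6 -5.9]
circle [255.9 248.9  17.2] knob at grasp z [562.3 -57.3 194.1]
circle [253.6 287.1  16.4] knob at grasp z [562.8 -38.1 194.1]
circle [254.6 299.4  15.1] knob at grasp z [562.2 -31.6 194.1]
[[152 152 151 152 151 150 151 153 151 150 152 152 150]
 [150 151 153 151 151 150 151 151 152 153 152 151 149]
 [148 149 148 145 145 114 102 124 147 148 148 147 149]
 [146 148 148 139  53  42  44  45  80 145 148 145 150]
 [120 118 122  58  56  63  65  62  51  82 138 139 140]
 [ 65  67  56  62  70  73  75  69  65  51  73  80  75]
 [ 77  76  56  69  82  80  81  79  76  64  58  77  81]
 [ 83  83  56  79  82  84  85  82  82  73  58  83  81]
 [ 82  81  67  79  79  79  76  81  79  77  57  80  82]
 [ 84  79  66  79  80  81  79  80  80  74  61  84  83]
 [ 81  83  44  80  80  81  83  79  77  76  37  83  82]
 [ 82  75  23  78  78  81  79  78  80  74  15  82  81]
 [ 82  74  20  85  80  82  84  81  79  57  22  81  82]
 [ 84  69  11 141  98  82  82  78  76  64  22  81  79]
 [ 83  67  14 142 135  81  84  84  85  62  13  76  83]
 [ 83  55   9 142 135 100  97  97  92  59  20  75  81]
 [ 82  46  16 141 139 142 142 142 142  97  10  75  84]
 [ 85  45  23 140 140 146 146 145 144  99  22  71  81]
 [ 82  37  20 133 137 143 143 142 146 113  23  63  83]
 [ 84  24  23 163 169 170 170 170 171 135  13  57  81]
 [137  44  19 173 172 173 176 176 178 155  25  90 136]
 [197  75  26 172 170 172 174 175 178 158  43 141 197]
 [188  75  25 171 174 173 174 173 177 160  44 144 151]
 [141  80  34 172 169 172 175 174 176 164  45 134  70]
 [ 22  61  41 170 171 173 173 174 177 169  49  46  19]]
```

The ball slips sideways while it turns in the pads, so a pinch can't lift it. New plan: set the handle back, then cradle the ball from its -y side with the fingers only about 10 mm apart (narrower than the ball), which carries it up positively.

Call:
jog_arm(
  targets=[
    [[0.022,0,0.01,0],[0.045,0,0.025,0],[0.068,0,0.042,0],[0.09,0,0.062,0],[0.108,0,0.084,0],[0.124,0,0.105,0],[0.136,0,0.123,0],[0.136,0,0.123,0]],
  ],
)

```text
clock: 13.42
eef_pos: [561.9, -63.5, 157.5]
ee_rot: [-3.141, -0.001, -1.544]
force: [-2.4, -4.1, 5.2]
opening: 0.149
finger_force: 40.5
```

```bash
python3 knob.py
```

```text
13.475 [561.9 -63.4 157.6] [-2.7 -4.7  4.8]
circle [256.9 263.4  16.5] knob at grasp z [562.2 -72.2 176.3]
```

Call:
jog_arm(
  targets=[
    [[0,0,0,0],[0,0,0,0],[0,0,0,0],[0.07,0,0.02,0],[0.14,0.003,0.05,0],[0.184,0.003,0.062,0],[0.184,0.003,0.062,0]],
  ],
  gripper=120,
)

```text
clock: 14.35
eef_pos: [562.0, -90.8, 147.4]
ee_rot: [3.141, -0.0, -1.544]
force: [0.0, 0.2, -0.7]
opening: 0.532
finger_force: 0.0
```

Call:
jog_arm(
  targets=[
    [[0,0,0,0],[0,0,0,0],[0,0,0,0],[0,0,0,0]],
  ],
  gripper=224,
)

```text
clock: 14.85
eef_pos: [562.2, -89.8, 147.9]
ee_rot: [-3.141, 0.0, -1.543]
force: [0.6, -0.5, 0.3]
opening: 0.121
finger_force: 0.0
```

```bash
python3 knob.py;python3 - <<'E'
from h import *
c=np.load("wk.npz"); cv2.imwrite("pics/w5.png",cv2.convertScaleAbs(cv2.resize(c["pixels"][200:384,160:360,::-1],(800,600)),alpha=1.4))
E
```

```text
14.9 [562.2 -89.9 147.8] [-0.3  0.6 -0. ]
circle [287.6 299.4  12.2] knob at grasp z [548.1 -80.3 166.5]
circle [258.1 287.9  14.9] knob at grasp z [561.6 -86.  166.5]
circle [278.9 269.6  15.4] knob at grasp z [552.8 -95.6 166.5]
```

View pics/w5.png

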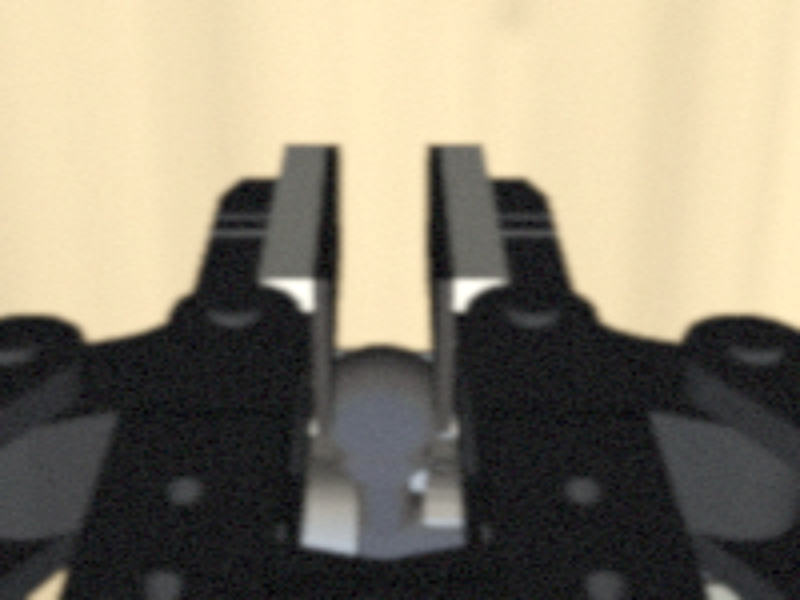

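The knob is now at crop (380,400), centred beyond an 11 mm gap between the fingertips, on their +y side. Cradling and lifting.

Call:
jog_arm(
  targets=[
    [[-0.03,0,0,0],[-0.046,0,0,0],[-0.055,0,-0.0215,0],[-0.066,0,-0.042,0],[-0.078,0,-0.062,0],[-0.092,0,-0.08,0],[-0.108,0,-0.097,0],[-0.125,0,-0.113,0],[-0.144,0,-0.127,0],[-0.144,0,-0.127,0]],
  ],
)

```text
clock: 16.15
eef_pos: [561.8, -68.1, 167.2]
ee_rot: [-3.141, 0.0, -1.543]
force: [0.9, -2.6, 2.1]
opening: 0.118
finger_force: 1.8
```

```bash
python3 knob.py
python3 - <<'E'
from h import *
c=np.load("wk.npz"); g=cv2.cvtColor(c["pixels"],cv2.COLOR_RGB2GRAY)
print(g[255:345:3,240:272:4].tolist())
E
```

```text
16.2 [561.8 -68.1 167. ] [ 1.5 -2.5  2.3]
circle [257.1 267.4  13.7] knob at grasp z [562.  -74.7 185.7]
circle [288.1 299.9  12.8] knob at grasp z [547.4 -58.2 185.7]
circle [254.4 291.9  16.7] knob at grasp z [562.8 -62.  185.7]
[[58, 51, 121, 122, 123, 128, 125, 18], [47, 61, 146, 148, 149, 149, 145, 27], [51, 67, 148, 146, 148, 147, 148, 28], [39, 67, 149, 150, 149, 150, 149, 23], [37, 66, 147, 148, 148, 147, 146, 20], [27, 54, 149, 150, 149, 149, 148, 21], [19, 53, 146, 144, 147, 145, 145, 15], [23, 50, 146, 146, 146, 146, 144, 8], [26, 49, 138, 139, 141, 142, 141, 21], [10, 28, 72, 76, 76, 78, 77, 12], [38, 26, 59, 88, 86, 86, 86, 20], [60, 33, 67, 142, 148, 146, 148, 31], [61, 48, 86, 101, 102, 130, 144, 22], [60, 50, 39, 38, 36, 38, 75, 22], [59, 20, 47, 54, 50, 52, 40, 25], [64, 30, 57, 62, 58, 59, 53, 29], [62, 48, 70, 70, 74, 71, 61, 34], [62, 59, 76, 79, 80, 78, 73, 37], [62, 62, 79, 81, 82, 82, 77, 36], [62, 72, 77, 78, 80, 77, 79, 50], [60, 70, 75, 75, 78, 75, 77, 47], [61, 72, 82, 78, 75, 78, 79, 51], [61, 68, 77, 79, 76, 78, 79, 65], [60, 140, 87, 79, 79, 80, 120, 107], [61, 164, 163, 141, 132, 158, 173, 140], [68, 167, 168, 169, 170, 172, 174, 152], [144, 166, 166, 170, 171, 171, 175, 167], [168, 166, 168, 169, 171, 173, 176, 173], [168, 168, 167, 167, 171, 172, 174, 173], [168, 168, 166, 168, 169, 171, 174, 174]]
```

Run:
```python
from h import *
c=np.load("wk.npz")
for a in (20,35,45,50,55,60):
    r=np.radians(a); X=np.array([562,-28.6-40*np.cos(r),152+40*np.sin(r)]); print(a,proj(c,X),proj(c,X+np.array([0,-8*.95,8*.3])),X[1:])
```

```text
20 [256.41359363 260.68550103] [256.86873463 249.57419334] [-66.18770483 165.68080573]
35 [256.17257275 279.45554329] [256.64165538 268.40270606] [-61.36608177 174.94305745]
45 [255.92148866 294.1471419 ] [256.39390553 283.29388021] [-56.88427125 180.28427125]
50 [255.77125971 301.92179791] [256.24332138 291.21501648] [-54.31150439 182.64177772]
55 [255.60650809 309.85793817] [256.07682767 299.32604112] [-51.54305745 184.76608177]
60 [255.4291237  317.85266943] [255.89632706 307.52095079] [-48.6        186.64101615]
```

Call:
jog_arm(
  targets=[
    [[-0.02,0,-0.0125,0],[-0.04,0,-0.023,0],[-0.062,0,-0.032,0],[-0.084,0,-0.039,0],[-0.107,0,-0.044,0],[-0.118,0,-0.045,0],[-0.118,0,-0.045,0]],
  ],
)

```text
clock: 17.08
eef_pos: [560.8, -50.6, 173.4]
ee_rot: [3.141, -0.0, -1.543]
force: [0.4, -0.1, 0.3]
opening: 0.119
finger_force: 0.1
```

```bash
python3 knob.py
python3 - <<'E'
from h import *
c=np.load("wk.npz"); g=cv2.cvtColor(c["pixels"],cv2.COLOR_RGB2GRAY)
print(g[276:360:3,248:268:4].tolist())
for a in (60,65,70,75,80,85):
    r=np.radians(a); X=np.array([562,-28.6-40*np.cos(r),152+40*np.sin(r)]); print(a,proj(c,X),proj(c,X+np.array([0,-8*.95,8*.3])),X[1:])
E
```

```text
17.125 [560.9 -50.6 173.4] [ 0.4 -0.2 -0. ]
circle [254.4 267.1  12.4] knob at grasp z [562.2 -57.4 192.1]
circle [260.9 282.6  19.8] knob at grasp z [559.1 -49.6 192.1]
circle [253.4 289.6  14.8] knob at grasp z [562.3 -45.8 192.1]
[[131, 31, 33, 39, 85], [131, 30, 30, 39, 84], [129, 31, 31, 39, 85], [124, 32, 30, 50, 121], [114, 39, 32, 54, 144], [58, 47, 43, 59, 146], [49, 45, 44, 47, 117], [38, 40, 35, 44, 76], [37, 37, 39, 30, 60], [50, 53, 52, 44, 51], [67, 63, 65, 61, 43], [72, 71, 73, 67, 57], [80, 76, 79, 75, 67], [79, 77, 80, 81, 74], [79, 78, 80, 77, 76], [80, 80, 82, 80, 75], [83, 84, 80, 80, 77], [80, 80, 80, 81, 91], [78, 81, 76, 92, 165], [151, 128, 140, 171, 178], [169, 173, 173, 175, 177], [168, 170, 173, 176, 176], [169, 169, 172, 175, 177], [168, 170, 173, 174, 175], [169, 170, 173, 174, 177], [168, 170, 172, 175, 176], [167, 168, 172, 173, 177], [168, 169, 173, 174, 175]]
60 [254.33894422 277.38238869] [254.7738749  265.75262621] [-48.6        186.64101615]
65 [254.15337712 285.17782844] [254.58383337 273.75972747] [-45.50473047 188.25231148]
70 [253.96132485 292.89698873] [254.38617808 281.71288131] [-42.28080573 189.58770483]
75 [253.76538388 300.43405088] [254.18361502 289.5015951 ] [-38.9527618  190.63703305]
80 [253.56823297 307.68654556] [253.97895484 297.01842485] [-35.54592711 191.39231012]
85 [253.372553   314.55839062] [253.77502678 304.16223565] [-32.08622971 191.84778792]
```

The ball's edges (rows ≈298 and 332) put the handle at about 83°, cradled with almost no force. Next I slide the bolt about 9 mm forward, short of the keeper, so the handle can rest on the barrel's side instead of falling back into the notch.

Call:
jog_arm(
  targets=[
    [[-0.005,0.015,0,0],[-0.005,0.03,0,0],[-0.005,0.045,0,0],[-0.005,0.062,0,0],[-0.005,0.072,0,0],[-0.005,0.072,0,0]],
  ],
)

```text
clock: 17.88
eef_pos: [550.1, -50.3, 173.7]
ee_rot: [3.141, -0.0, -1.543]
force: [0.8, -2.3, -0.7]
opening: 0.124
finger_force: 1.1
```

Run:
```python
from rig import manip
from h import *
c=manip.camera("wrist"); np.savez("wk.npz",**c); s=manip.state(); print(s["eef_pos"],s["force"])
cv2.imwrite("pics/w6.png",cv2.convertScaleAbs(cv2.resize(c["pixels"][184:384,130:390,::-1],(780,600)),alpha=1.4))
```

```text
[550.08621067 -50.32028869 173.62376253] [ 1.24682185 -1.70701412  0.56723303]
```

View pics/w6.png

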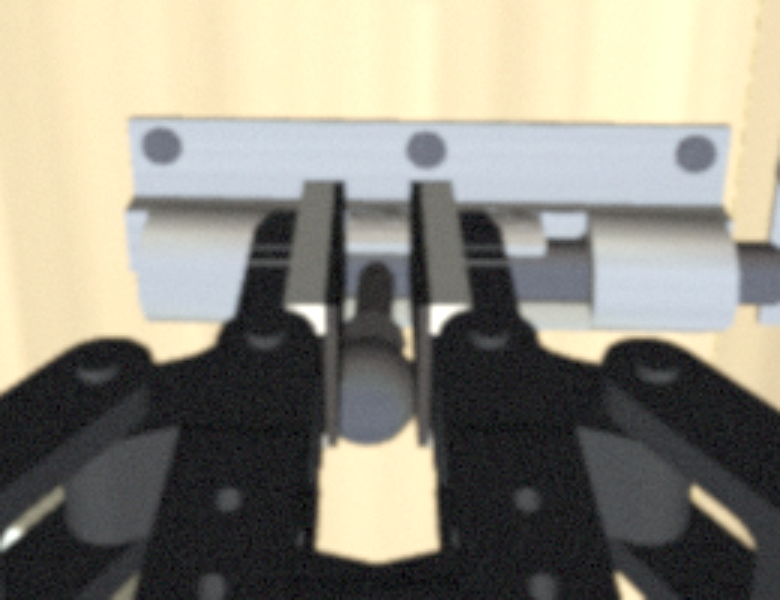

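The bolt's tip has come out of the barrel's front (750,265), and the handle stands upright with its ball at (370,395) against the finger edges. Now I open just enough to slip the pads past the ball and pinch it in the upright position.

Call:
jog_arm(
  targets=[
    [[0,0,0,0],[-0.01,0,0,0],[-0.017,0,0,0]],
  ],
  gripper=213,
)

```text
clock: 18.3
eef_pos: [550.2, -48.0, 173.6]
ee_rot: [3.141, -0.001, -1.543]
force: [1.7, -4.8, -0.9]
opening: 0.164
finger_force: 2.0
```

Call:
jog_arm(
  targets=[
    [[-0.03,0,0,0],[-0.072,0,0,0]],
  ],
  gripper=196,
)

```text
clock: 18.55
eef_pos: [549.8, -36.3, 173.5]
ee_rot: [3.141, 0.0, -1.543]
force: [0.2, 1.0, 0.4]
opening: 0.229
finger_force: 0.0
```

Call:
jog_arm(
  targets=[
    [[0,0,0,0],[0,0,0,0],[0,0,0,0]],
  ],
  gripper=255,
  force=30,
)

```text
clock: 18.92
eef_pos: [550.1, -36.7, 173.6]
ee_rot: [-3.141, 0.0, -1.543]
force: [1.7, 1.6, -1.4]
opening: 0.129
finger_force: 27.8
```

```bash
python3 knob.py
python3 - <<'E'
from h import *
c=np.load("wk.npz"); g=cv2.cvtColor(c["pixels"],cv2.COLOR_RGB2GRAY)
print(g[225:345:4,240:272:4].tolist())
x=float(onz(c,256,280,190)[0])
for a in (60,65,70,75,80,85):
    r=np.radians(a); X=np.array([x,-28.6-40*np.cos(r),152+40*np.sin(r)]); print(a,proj(c,X),X[1:])
E
```

```text
18.975 [550.  -36.8 173.6] [ 1.4  1.1 -1.2]
circle [254.1 277.6  13.8] knob at grasp z [551.4 -38.2 192.3]
circle [289.1 299.6  12.8] knob at grasp z [535.2 -27.1 192.3]
circle [282.4 272.4  15.6] knob at grasp z [539.  -41.2 192.3]
[[149, 148, 147, 149, 148, 148, 149, 146], [137, 140, 139, 137, 142, 141, 139, 141], [140, 142, 67, 46, 34, 47, 76, 82], [148, 78, 54, 59, 57, 57, 46, 80], [75, 59, 68, 76, 74, 70, 65, 52], [54, 75, 79, 81, 80, 79, 78, 64], [69, 82, 84, 84, 84, 85, 83, 79], [74, 78, 82, 82, 79, 83, 79, 81], [70, 81, 77, 81, 79, 80, 80, 75], [32, 79, 83, 79, 80, 79, 82, 59], [18, 69, 82, 80, 80, 78, 90, 28], [17, 94, 146, 140, 137, 145, 145, 34], [18, 98, 148, 146, 144, 145, 146, 30], [15, 121, 179, 179, 177, 176, 176, 42], [10, 120, 177, 179, 176, 177, 177, 40], [32, 126, 178, 179, 177, 176, 176, 50], [58, 134, 179, 179, 176, 176, 177, 65], [59, 149, 178, 178, 177, 175, 178, 81], [59, 160, 179, 179, 176, 175, 177, 98], [55, 162, 178, 180, 178, 175, 177, 109], [59, 166, 178, 178, 178, 175, 178, 116], [58, 167, 177, 179, 175, 175, 175, 125], [63, 169, 179, 176, 176, 174, 175, 142], [62, 174, 176, 178, 175, 173, 174, 157], [63, 176, 178, 177, 175, 174, 175, 159], [68, 175, 177, 177, 175, 173, 176, 162], [70, 175, 178, 176, 174, 173, 175, 166], [144, 175, 177, 176, 173, 175, 174, 173], [173, 175, 177, 177, 175, 173, 173, 175], [172, 174, 178, 176, 175, 173, 175, 175]]
60 [256.80436261 250.51685974] [-48.6        186.64101615]
65 [256.61959243 258.44622778] [-45.50473047 188.25231148]
70 [256.42361552 266.35283878] [-42.28080573 189.58770483]
75 [256.21909535 274.12713021] [-38.9527618  190.63703305]
80 [256.00887252 281.66194564] [-35.54592711 191.39231012]
85 [255.79587755 288.8557821 ] [-32.08622971 191.84778792]
```

The handle settled back to about 62°, resting on the barrel's side as hoped, with the ball at the pads' edge (centre row ≈250). Regrasping it with an offset for a short final raise.

Call:
jog_arm(
  targets=[
    [[0,0,0,0],[0,0,0,0],[0.07,0,0.02,0],[0.129,0,0.034,0],[0.129,0,0.034,0],[0.129,0,0.034,0]],
  ],
  gripper=160,
)

```text
clock: 19.73
eef_pos: [550.5, -56.5, 168.5]
ee_rot: [3.142, -0.0, -1.544]
force: [0.5, -0.2, -0.4]
opening: 0.371
finger_force: 0.0
```

Call:
jog_arm(
  targets=[
    [[0,0,0,0],[0,0,0,0],[0,0,0,0],[0,0,0,0]],
  ],
  gripper=255,
  force=25,
)

```text
clock: 20.23
eef_pos: [550.6, -56.1, 168.6]
ee_rot: [-3.141, -0.0, -1.543]
force: [0.4, -0.1, -0.1]
opening: 0.16
finger_force: 24.3
```

```bash
cat > prof.py <<'E'
from rig import manip
from h import *
# profile down the middle of the gap, and the handle angle per ball-centre row
c=manip.camera("wrist"); np.savez("wk.npz",**c); s=manip.state(); e=s["eef_pos"]
print(s["clock"],np.round(e,1),np.round(s["force"],1),round(s["opening"],3))
g=cv2.cvtColor(c["pixels"],cv2.COLOR_RGB2GRAY); p=g[:,254:259].mean(1)
print([f"{v}:{p[v]:.0f}" for v in range(221,345,3)])
import sys; lift=float(sys.argv[1]) if len(sys.argv)>1 else 5.6
for a in (60,70,75,80,85):
    r=np.radians(a); X=np.array([e[0],-28.6+(e[0]-561)*.028-40*np.cos(r),146+lift+40*np.sin(r)]); print(a,np.round(proj(c,X),1),np.round(X[1:]-e[1:],1))
E
python3 prof.py
```

```text
20.275 [550.5 -56.1 168.6] [0.5 0.3 0.4] 0.159
['221:177', '224:177', '227:178', '230:177', '233:177', '236:138', '239:149', '242:151', '245:152', '248:150', '251:152', '254:151', '257:148', '260:148', '263:111', '266:79', '269:81', '272:105', '275:127', '278:62', '281:42', '284:57', '287:70', '290:75', '293:79', '296:82', '299:81', '302:78', '305:79', '308:80', '311:80', '314:142', '317:176', '320:176', '323:175', '326:176', '329:175', '332:176', '335:175', '338:175', '341:176', '344:174']
60 [256.6 292.9] [ 7.3 17.7]
70 [256.2 308.8] [13.6 20.6]
75 [256.  316.4] [16.9 21.7]
80 [255.8 323.8] [20.3 22.4]
85 [255.6 330.7] [23.8 22.9]
```

Call:
jog_arm(
  targets=[
    [[-0.02,0,-0.0095,0],[-0.04,0,-0.018,0],[-0.06,0,-0.025,0],[-0.08,0,-0.031,0],[-0.1,0,-0.035,0],[-0.12,0,-0.038,0],[-0.12,0,-0.038,0]],
  ],
)

```text
clock: 21.15
eef_pos: [549.9, -38.0, 174.3]
ee_rot: [-3.141, 0.0, -1.543]
force: [1.1, -1.6, -0.4]
opening: 0.164
finger_force: 24.3
```

```bash
python3 prof.py
```

```text
21.2 [549.9 -38.1 174.2] [ 1.3 -1.6 -0.7] 0.162
['221:152', '224:149', '227:150', '230:145', '233:79', '236:84', '239:115', '242:138', '245:151', '248:112', '251:52', '254:32', '257:31', '260:30', '263:39', '266:43', '269:34', '272:47', '275:62', '278:71', '281:78', '284:81', '287:81', '290:82', '293:83', '296:83', '299:80', '302:80', '305:148', '308:178', '311:177', '314:177', '317:177', '320:177', '323:177', '326:177', '329:176', '332:176', '335:176', '338:176', '341:175', '344:176']
60 [257.7 251.3] [-10.8  12. ]
70 [257.4 267. ] [-4.5 15. ]
75 [257.2 274.7] [-1.2 16. ]
80 [256.9 282.2] [ 2.2 16.8]
85 [256.7 289.3] [ 5.7 17.2]
```

The ball's centre is now at row ≈287, so the handle is at about 83° and firmly pinched. Pressing the lid down.

Call:
jog_arm(
  targets=[
    [[0,0,0,0],[0,0,0.008,0],[0,0,0.016,0],[0,0,0.024,0],[0,0,0.032,0],[0,0,0.038,0],[0,0,0.038,0]],
  ],
  gripper=255,
  force=55,
)

```text
clock: 22.08
eef_pos: [550.8, -38.8, 170.0]
ee_rot: [-3.139, -0.001, -1.543]
force: [-0.1, -4.6, 10.1]
opening: 0.146
finger_force: 54.3
```

```bash
python3 prof.py 1.5
```

```text
22.125 [550.8 -38.8 170.1] [-1.3 -5.8 10.5] 0.146
['221:153', '224:153', '227:149', '230:149', '233:115', '236:81', '239:102', '242:129', '245:142', '248:147', '251:79', '254:29', '257:32', '260:30', '263:40', '266:44', '269:33', '272:47', '275:64', '278:72', '281:78', '284:81', '287:81', '290:81', '293:84', '296:84', '299:81', '302:79', '305:149', '308:179', '311:179', '314:178', '317:178', '320:178', '323:178', '326:178', '329:178', '332:178', '335:177', '338:177', '341:177', '344:176']
60 [257.6 253. ] [-10.1  12.1]
70 [257.2 268.7] [-3.8 15. ]
75 [257.  276.3] [-0.5 16.1]
80 [256.8 283.8] [ 2.9 16.8]
85 [256.5 290.9] [ 6.4 17.3]
```

Call:
jog_arm(
  targets=[
    [[-0.003,0,0.008,0],[-0.005,0,0.016,0],[-0.005,0,0.023,0],[-0.005,0,0.023,0]],
  ],
)

```text
clock: 22.62
eef_pos: [552.1, -38.2, 168.0]
ee_rot: [-3.136, -0.001, -1.542]
force: [-0.4, -6.9, 15.9]
opening: 0.147
finger_force: 54.8
```

Call:
jog_arm(
  targets=[
    [[0,0,0.005,0],[0,0,0.01,0],[0,0,0.01,0]],
  ],
)

```text
clock: 23.0
eef_pos: [553.1, -38.4, 167.8]
ee_rot: [-3.134, -0.002, -1.542]
force: [-1.7, -7.8, 22.6]
opening: 0.145
finger_force: 55.2
```

The force went from 16 to 23 N while the TCP dropped only 0.2 mm, so the lid is on its rest. Now pushing the bolt forward gently.

Call:
jog_arm(
  targets=[
    [[0,0.02,0,0],[0,0.04,0,0],[0,0.06,0,0],[0,0.08,0,0],[0,0.08,0,0]],
  ],
)

```text
clock: 23.62
eef_pos: [541.5, -38.4, 167.8]
ee_rot: [-3.133, -0.001, -1.542]
force: [0.0, -6.6, 21.6]
opening: 0.146
finger_force: 55.1
```

Call:
jog_arm(
  targets=[
    [[0,0.02,0,0],[0,0.04,0,0],[0,0.06,0,0],[0,0.08,0,0],[0,0.1,0,0],[0,0.1,0,0]],
  ],
)

```text
clock: 24.38
eef_pos: [526.6, -38.8, 167.8]
ee_rot: [-3.133, -0.001, -1.541]
force: [0.7, -7.0, 22.3]
opening: 0.144
finger_force: 55.2
```

Call:
jog_arm(
  targets=[
    [[0,0.02,0,0],[0,0.04,0,0],[0,0.055,0,0],[0,0.055,0,0]],
  ],
)

```text
clock: 24.88
eef_pos: [518.5, -39.0, 167.8]
ee_rot: [-3.133, -0.001, -1.541]
force: [0.4, -6.7, 22.4]
opening: 0.146
finger_force: 55.2
```

Call:
jog_arm(
  targets=[
    [[0,0.007,0,0],[0,0.013,0,0],[0,0.013,0,0]],
  ],
)

```text
clock: 25.25
eef_pos: [516.8, -39.0, 167.8]
ee_rot: [-3.132, -0.001, -1.541]
force: [1.7, -7.6, 22.3]
opening: 0.148
finger_force: 55.2
```

Call:
jog_arm(
  targets=[
    [[0,0.007,0,0],[0,0.013,0,0],[0,0.013,0,0]],
  ],
)

```text
clock: 25.62
eef_pos: [514.8, -39.1, 167.8]
ee_rot: [-3.132, -0.001, -1.541]
force: [2.1, -7.8, 22.6]
opening: 0.143
finger_force: 55.2
```

Call:
jog_arm(
  targets=[
    [[0,0.007,0,0],[0,0.013,0,0],[0,0.013,0,0]],
  ],
)

```text
clock: 26.0
eef_pos: [513.1, -39.1, 167.8]
ee_rot: [-3.132, -0.001, -1.541]
force: [1.9, -7.1, 21.8]
opening: 0.146
finger_force: 55.2
```

Run:
```python
from rig import manip
from h import *
c=manip.camera("wrist"); np.savez("wk.npz",**c); s=manip.state(); print(s["eef_pos"],s["force"])
cv2.imwrite("pics/w7.png",cv2.convertScaleAbs(cv2.resize(c["pixels"][184:384,130:390,::-1],(780,600)),alpha=1.4))
```

```text
[513.13199344 -39.06991028 167.88663341] [ 2.45284319 -7.38100503 22.65658267]
```

View pics/w7.png

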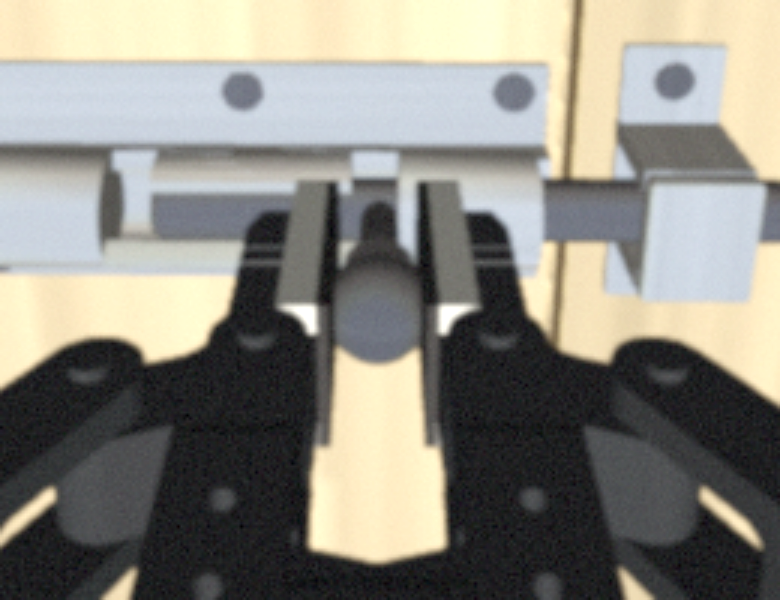

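The rod runs through the keeper and out past it (row ≈210). The stem (378,215) is almost in line with the front notch (352-398). Feeling for the end stop in small steps.

Call:
jog_arm(
  targets=[
    [[0,0.005,0,0],[0,0.01,0,0],[0,0.01,0,0]],
  ],
)

```text
clock: 26.42
eef_pos: [512.8, -38.7, 168.0]
ee_rot: [-3.13, -0.001, -1.541]
force: [6.0, -7.5, 19.3]
opening: 0.148
finger_force: 54.9
```

The bolt has stopped: Fx rose to 6 N with only 0.3 mm of travel. Easing off the downward press now that the keeper holds the lid, and backing off the push to match.

Call:
jog_arm(
  targets=[
    [[0,-0.004,-0.006,0],[0,-0.008,-0.012,0],[0,-0.008,-0.012,0]],
  ],
)

```text
clock: 26.8
eef_pos: [512.8, -38.6, 168.3]
ee_rot: [-3.133, -0.0, -1.542]
force: [7.2, -5.8, 9.9]
opening: 0.144
finger_force: 54.3
```

Call:
jog_arm(
  targets=[
    [[0.003,-0.007,-0.006,0],[0.005,-0.013,-0.01,0],[0.005,-0.013,-0.01,0]],
  ],
)

```text
clock: 27.18
eef_pos: [513.1, -39.4, 168.9]
ee_rot: [-3.136, -0.0, -1.542]
force: [3.6, -4.1, 10.5]
opening: 0.143
finger_force: 54.3
```

Call:
jog_arm(
  targets=[
    [[0,0,-0.008,0],[0.014,0,-0.008,0],[0.037,0,-0.004,0],[0.059,0,0.004,0],[0.08,0,0.013,0],[0.1,0,0.024,0],[0.12,0,0.036,0],[0.12,0,0.036,0]],
  ],
  gripper=255,
  force=25,
)

```text
clock: 28.18
eef_pos: [513.6, -56.8, 162.9]
ee_rot: [-3.136, 0.001, -1.542]
force: [4.5, -1.0, 6.5]
opening: 0.152
finger_force: 54.5
```

```bash
sed -i 's/for a in (60/for a in (20,30,40,50,60/' prof.py; python3 prof.py 1.2
```

```text
28.225 [513.6 -56.8 162.9] [4.4 0.1 6.1] 0.143
['221:176', '224:177', '227:176', '230:177', '233:177', '236:141', '239:149', '242:149', '245:152', '248:150', '251:151', '254:151', '257:148', '260:148', '263:122', '266:77', '269:149', '272:150', '275:139', '278:48', '281:37', '284:45', '287:58', '290:70', '293:76', '296:81', '299:82', '302:83', '305:79', '308:80', '311:81', '314:80', '317:129', '320:173', '323:174', '326:173', '329:174', '332:173', '335:173', '338:171', '341:172', '344:171']
20 [257.6 237.7] [-10.7  -2. ]
30 [257.4 249.3] [-7.8  4.3]
40 [257.1 262.9] [-3.8 10. ]
50 [256.8 278.1] [ 1.1 14.9]
60 [256.4 294.1] [ 6.8 18.9]
70 [256.  310.1] [13.2 21.9]
75 [255.7 317.8] [16.5 22.9]
80 [255.5 325.2] [19.9 23.7]
85 [255.3 332.2] [23.4 24.2]
```

Call:
jog_arm(
  targets=[
    [[0.018,0,0.013,0],[0.036,0,0.027,0],[0.052,0,0.043,0],[0.052,0,0.043,0]],
  ],
)

```text
clock: 28.72
eef_pos: [513.7, -65.4, 156.8]
ee_rot: [-3.136, -0.001, -1.543]
force: [4.7, -5.3, 9.3]
opening: 0.136
finger_force: 28.1
```

```bash
python3 prof.py 1.2
```

```text
28.775 [513.8 -65.4 156.8] [ 5.3 -5.1  9.2] 0.133
['221:175', '224:175', '227:174', '230:174', '233:174', '236:174', '239:175', '242:174', '245:174', '248:174', '251:174', '254:138', '257:148', '260:148', '263:151', '266:149', '269:148', '272:149', '275:146', '278:147', '281:120', '284:81', '287:126', '290:150', '293:139', '296:34', '299:46', '302:59', '305:67', '308:75', '311:78', '314:83', '317:81', '320:78', '323:78', '326:80', '329:79', '332:131', '335:171', '338:171', '341:171', '344:170']
20 [257.  259.6] [-2.1  4.1]
30 [256.8 272.1] [ 0.9 10.4]
40 [256.5 286.6] [ 4.9 16.1]
50 [256.2 302.6] [ 9.8 21. ]
60 [255.8 319.2] [15.5 25. ]
70 [255.3 335.7] [21.8 28. ]
75 [255.1 343.6] [25.2 29. ]
80 [254.9 351. ] [28.6 29.8]
85 [254.7 358. ] [32.  30.2]
```

The handle has turned to about 56°, lower than it can rest on the barrel's side, so it is entering the front notch. Releasing to let it drop the rest of the way under its own weight.

Call:
jog_arm(
  targets=[
    [[0,-0.01,0,0],[0,-0.01,0,0],[0,-0.01,0,0],[0,-0.01,0,0]],
  ],
  gripper=170,
)

```text
clock: 29.28
eef_pos: [512.4, -65.0, 154.7]
ee_rot: [3.141, 0.0, -1.543]
force: [-0.7, -0.6, 0.5]
opening: 0.333
finger_force: 0.0
```

```bash
python3 prof.py 1.2
```

```text
29.325 [512.5 -65.  154.8] [ 0.3  0.9 -0.3] 0.335
['221:173', '224:173', '227:173', '230:173', '233:173', '236:173', '239:174', '242:172', '245:173', '248:173', '251:173', '254:170', '257:132', '260:148', '263:150', '266:150', '269:149', '272:149', '275:147', '278:147', '281:146', '284:84', '287:84', '290:145', '293:147', '296:124', '299:35', '302:45', '305:60', '308:68', '311:74', '314:79', '317:81', '320:80', '323:77', '326:79', '329:79', '332:79', '335:148', '338:170', '341:169', '344:169']
20 [256.9 260.8] [-2.6  6.1]
30 [256.8 273.5] [ 0.4 12.4]
40 [256.6 288.3] [ 4.4 18.1]
50 [256.3 304.6] [ 9.3 23.1]
60 [256.  321.5] [15.  27.1]
70 [255.6 338.2] [21.3 30. ]
75 [255.4 346.2] [24.7 31.1]
80 [255.2 353.8] [28.1 31.8]
85 [255.  360.9] [31.5 32.3]
```

Run:
```python
from rig import manip
from h import *
c=manip.camera("wrist"); np.savez("wk.npz",**c); s=manip.state(); e=s["eef_pos"]; print(s["clock"],e)
g=cv2.cvtColor(c["pixels"],cv2.COLOR_RGB2GRAY)
for v in (312,318,324): print(v,g[v,226:290].tolist())
# stem root/notch area, keeper
for v in (336,339,342,345,348): print(v,g[v,226:290:2].tolist())
for u in (250,256,262,257+25): print("x at ball z183",u,onz(c,u,316,183.5)[:2])
t=manip.camera("top"); np.savez("top1.npz",**t); h=cv2.cvtColor(t["pixels"],cv2.COLOR_RGB2GRAY)
w4=np.load("w2.npz")
print("drawn-knob x (w2, centre col 256.1):",onz(w4,256.1,280.6,165.6))
```

```text
29.375 [512.56201891 -65.00388135 154.84454025]
312 [82, 85, 83, 85, 83, 81, 81, 81, 66, 55, 57, 61, 64, 69, 71, 75, 73, 75, 76, 76, 74, 79, 81, 78, 79, 79, 78, 77, 81, 82, 74, 78, 75, 75, 69, 74, 70, 70, 67, 63, 63, 53, 53, 64, 103, 141, 153, 153, 153, 153, 154, 151, 151, 150, 150, 154, 151, 153, 152, 152, 149, 144, 116, 70]
318 [82, 80, 83, 82, 83, 84, 84, 75, 67, 65, 66, 71, 75, 77, 78, 81, 81, 78, 80, 82, 80, 80, 78, 78, 82, 82, 82, 82, 79, 79, 81, 83, 85, 79, 80, 81, 81, 78, 77, 74, 72, 67, 61, 64, 100, 134, 149, 152, 151, 152, 149, 150, 150, 150, 151, 151, 149, 152, 152, 150, 151, 149, 137, 104]
324 [143, 142, 143, 141, 142, 141, 140, 141, 139, 125, 100, 81, 78, 79, 78, 80, 80, 81, 80, 78, 78, 79, 79, 77, 79, 77, 80, 76, 78, 77, 81, 79, 78, 78, 79, 75, 78, 79, 78, 76, 77, 75, 92, 125, 139, 144, 146, 145, 146, 148, 145, 145, 146, 146, 144, 145, 145, 145, 146, 146, 145, 146, 144, 133]
336 [174, 171, 168, 167, 163, 162, 163, 162, 166, 168, 169, 167, 166, 163, 166, 167, 170, 171, 172, 170, 173, 174, 176, 176, 177, 178, 178, 180, 181, 182, 181, 182]
339 [173, 171, 167, 166, 162, 162
[... 192 characters left out ...]
170, 170, 172, 170, 170, 168, 168, 171, 172, 174, 176, 174, 175, 176, 176, 178, 178, 183, 182, 182, 179]
345 [175, 173, 171, 165, 163, 164, 163, 162, 165, 166, 167, 171, 174, 171, 171, 167, 170, 169, 169, 171, 171, 174, 175, 175, 175, 177, 178, 178, 179, 180, 181, 181]
348 [179, 181, 175, 170, 163, 163, 163, 161, 165, 166, 168, 167, 170, 171, 170, 170, 168, 167, 168, 171, 172, 173, 175, 176, 176, 176, 178, 178, 180, 179, 181, 181]
x at ball z183 250 [515.25046782 -54.10291678]
x at ball z183 256 [512.6996624  -54.17122863]
x at ball z183 262 [510.14879673 -54.23954208]
x at ball z183 282 [501.64547608 -54.46726526]
drawn-knob x (w2, centre col 256.1): [561.81420518 -66.23087044 165.6       ]
```

The ball stays near 57° (x ≈ 514.6, consistent with the bolt being at its end), so the handle has jammed lightly against the notch wall. I'll close the fingers above it and ease it down from the top.

Call:
jog_arm(
  targets=[
    [[0,0,-0.1,0],[0,0,-0.2,0],[0,0,-0.3,0],[-0.03,-0.013,-0.3,0],[-0.067,-0.013,-0.3,0],[-0.067,-0.013,-0.3,0]],
  ],
)

```text
clock: 30.18
eef_pos: [514.0, -54.6, 199.4]
ee_rot: [3.141, -0.0, -1.543]
force: [-0.3, -1.0, -0.3]
opening: 0.332
finger_force: 0.0
```

Call:
jog_arm(
  targets=[
    [[0,0,0,0],[0,0,0,0],[0,0,0,0],[0,0,0.02,0],[0,0,0.03,0]],
  ],
  gripper=255,
  force=20,
)

```text
clock: 30.8
eef_pos: [514.2, -55.0, 195.2]
ee_rot: [3.141, -0.0, -1.543]
force: [0.2, 0.3, 0.4]
opening: -0.001
finger_force: 0.0
```

Run:
```python
from rig import manip
from h import *
c=manip.camera("wrist"); s=manip.state(); e=s["eef_pos"]; print(s["clock"],e,s["force"])
g=cv2.cvtColor(c["pixels"],cv2.COLOR_RGB2GRAY)
for a in (20,50,57,60,65):
    r=np.radians(a); X=np.array([514.6,-29.8-40*np.cos(r),147.2+40*np.sin(r)]); print(a,proj(c,X),X)
print(g[236:384:4,230:280:4].tolist())
```

```text
30.85 [514.17242925 -55.0372229  195.05886279] [-0.75136375 -0.86874424  0.19076826]
20 [256.58246158 210.15853555] [514.6        -67.38770483 160.88080573]
50 [256.08883818 241.87221783] [514.6        -55.51150439 177.84177772]
57 [255.901059   250.85126682] [514.6        -51.5855614  180.74682272]
60 [255.8139369  254.77394109] [514.6        -49.8        181.84101615]
65 [255.66121602 261.3462235 ] [514.6        -46.70473047 183.45231148]
[[122, 119, 128, 123, 125, 105, 53, 49, 90, 126, 127, 126, 127], [82, 80, 83, 84, 49, 56, 66, 64, 58, 45, 79, 80, 74], [121, 119, 119, 95, 67, 77, 46, 47, 71, 69, 85, 120, 117], [145, 143, 144, 97, 80, 78, 18, 39, 80, 82, 77, 149, 146], [92, 86, 90, 80, 81, 81, 16, 36, 78, 85, 86, 148, 148], [42, 20, 28, 81, 84, 80, 16, 36, 83, 80, 68, 37, 29], [16, 12, 24, 83, 80, 78, 21, 34, 78, 81, 70, 21, 25], [24, 18, 23, 83, 81, 82, 9, 33, 82, 79, 77, 15, 16], [22, 29, 34, 83, 85, 82, 18, 22, 78, 84, 79, 25, 28], [36, 35, 47, 82, 82, 78, 23, 26, 81, 78, 80, 31, 43], [14, 23, 42, 82, 80, 78, 8, 19, 82, 81, 82, 23, 14], [25, 13, 51, 81, 81, 75, 8, 21, 80, 81, 
[... 688 characters left out ...]
, 77, 74, 40, 29, 24, 21, 15], [15, 23, 20, 20, 33, 65, 170, 165, 39, 34, 23, 24, 20], [23, 18, 25, 7, 41, 80, 168, 165, 37, 41, 23, 17, 28], [18, 28, 19, 12, 45, 117, 169, 168, 57, 43, 21, 18, 22], [15, 19, 18, 17, 23, 115, 170, 167, 46, 32, 26, 21, 9], [19, 13, 21, 18, 21, 128, 167, 167, 64, 18, 25, 24, 20], [19, 20, 20, 2, 21, 154, 169, 166, 100, 20, 24, 17, 20], [11, 21, 21, 20, 21, 157, 168, 164, 121, 24, 22, 21, 22], [22, 27, 37, 13, 31, 165, 167, 167, 147, 22, 30, 20, 17], [23, 23, 27, 25, 35, 166, 166, 164, 152, 21, 30, 27, 15], [9, 15, 16, 22, 7, 26, 51, 42, 21, 17, 25, 19, 16], [14, 1, 18, 18, 13, 24, 9, 14, 22, 22, 14, 23, 25], [21, 24, 16, 15, 13, 24, 11, 15, 19, 17, 20, 15, 18]]
```

Call:
jog_arm(
  targets=[
    [[0,0,0.015,0],[0,0,0.03,0],[0,0,0.042,0],[0,0,0.042,0]],
  ],
)

```text
clock: 31.35
eef_pos: [514.3, -55.0, 189.0]
ee_rot: [3.141, -0.0, -1.543]
force: [-0.9, 0.8, -0.6]
opening: 0.001
finger_force: 0.0
```

Call:
jog_arm(
  targets=[
    [[0.002,0,0.01,0],[0.004,0,0.02,0],[0.004,0,0.02,0]],
  ],
)

```text
clock: 31.72
eef_pos: [514.8, -56.4, 187.1]
ee_rot: [-3.141, -0.001, -1.543]
force: [-1.4, -4.4, 5.6]
opening: 0.002
finger_force: 3.0
```

Contact is at 5.6 N, and the ball is rolling down under the fingertips and dragging them outward. I'll follow its arc.

Call:
jog_arm(
  targets=[
    [[0.012,0,0.003,0],[0.024,0,0.012,0],[0.036,0,0.022,0],[0.048,0,0.032,0],[0.058,0,0.041,0],[0.058,0,0.041,0]],
  ],
)

```text
clock: 32.48
eef_pos: [514.3, -64.1, 179.4]
ee_rot: [3.141, 0.001, -1.544]
force: [-0.4, 0.2, 0.3]
opening: 0.001
finger_force: 0.0
```

```bash
cat > top.py <<'E'
from rig import manip
from h import *
c=manip.camera("wrist"); s=manip.state(); e=s["eef_pos"]; print(s["clock"],np.round(e,1),np.round(s["force"],1))
g=cv2.cvtColor(c["pixels"],cv2.COLOR_RGB2GRAY).astype(int)
for u in (250,264): print(u,g[180:320:3,u-1:u+2].mean(1).astype(int).tolist())
for a in (20,30,40,45,50,53,57,62):
    r=np.radians(a); X=np.array([514.6,-29.8-40*np.cos(r),147.2+40*np.sin(r)]); print(a,np.round(proj(c,X)),np.round(proj(c,X+[0,-7.6,2.5])[1]),np.round(X[1:],1))
E
python3 top.py
```

```text
32.525 [514.4 -64.1 179.6] [-1.   0.9 -0.8]
250 [173, 172, 173, 172, 173, 172, 173, 172, 172, 172, 173, 172, 172, 172, 149, 54, 69, 77, 81, 81, 82, 78, 80, 79, 78, 79, 78, 78, 76, 76, 78, 76, 78, 77, 73, 97, 181, 174, 133, 33, 32, 26, 30, 28, 32, 35, 33]
264 [174, 175, 175, 174, 175, 176, 175, 174, 175, 175, 175, 174, 175, 174, 171, 81, 57, 72, 78, 80, 80, 78, 80, 82, 81, 80, 81, 83, 81, 80, 80, 82, 80, 81, 82, 109, 190, 101, 28, 17, 22, 20, 23, 23, 23, 22, 25]
20 [256. 236.] 225.0 [-67.4 160.9]
30 [256. 247.] 236.0 [-64.4 167.2]
40 [256. 259.] 248.0 [-60.4 172.9]
45 [256. 265.] 255.0 [-58.1 175.5]
50 [256. 272.] 262.0 [-55.5 177.8]
53 [256. 276.] 266.0 [-53.9 179.1]
57 [256. 282.] 272.0 [-51.6 180.7]
62 [255. 289.] 279.0 [-48.6 182.5]
```

The ball's upper edge is now at row 223, where a handle fully down is predicted (225), and the contact force has gone. I'll touch it gently from above to confirm its height.

Call:
jog_arm(
  targets=[
    [[0.02,0,0.02,0],[0.02,0,0.04,0],[0.02,0,0.055,0],[0.02,0,0.055,0]],
  ],
)

```text
clock: 33.02
eef_pos: [514.6, -67.3, 171.5]
ee_rot: [3.141, -0.0, -1.543]
force: [0.5, 0.4, 0.4]
opening: 0.002
finger_force: 0.0
```

Call:
jog_arm(
  targets=[
    [[0,0,0.008,0],[0,0,0.016,0],[0,0,0.016,0]],
  ],
)

```text
clock: 33.4
eef_pos: [514.7, -67.3, 169.3]
ee_rot: [3.141, 0.0, -1.543]
force: [0.5, 0.1, 0.1]
opening: -0.001
finger_force: 0.0
```

Call:
jog_arm(
  targets=[
    [[0,0,0.005,0],[0,0,0.01,0],[0,0,0.01,0]],
  ],
)

```text
clock: 33.78
eef_pos: [515.0, -67.4, 168.5]
ee_rot: [-3.141, -0.0, -1.543]
force: [-1.6, -0.6, 4.5]
opening: 0.0
finger_force: 2.5
```

Firm contact at z = 168.5, where a fully lowered knob should be (about 168.9). Withdrawing straight up and checking.

Call:
jog_arm(
  targets=[
    [[0,0,-0.03,0],[0,0,-0.15,0],[0,0,-0.4,0],[0.1,0,-0.75,0],[0.2,0,-0.85,0],[0.2,0,-0.85,0],[0.2,0,-0.85,0]],
  ],
)

```text
clock: 34.65
eef_pos: [514.8, -97.1, 294.0]
ee_rot: [3.14, 0.0, -1.544]
force: [-0.7, 0.2, -0.3]
opening: 0.003
finger_force: 0.0
```

Run:
```python
from rig import manip
from h import *
t0=np.load("top0.npz"); w=manip.camera("wrist"); s=manip.state(); print(s["clock"],np.round(s["eef_pos"],1),np.round(s["force"],1))
g=cv2.cvtColor(w["pixels"],cv2.COLOR_RGB2GRAY)
p=proj(w,np.array([516.5,-67.4,161.5])); print("pred knob",p)
u,v=map(int,p); roi=cv2.resize(cv2.medianBlur(g,3)[v-25:v+26,u-25:u+26],None,fx=4,fy=4)
cs=cv2.HoughCircles(roi,cv2.HOUGH_GRADIENT,1,40,param1=80,param2=10,minRadius=28,maxRadius=60)
if cs is not None:
    for x,y,r in cs[0][:3]: print("circle",u-25+x/4,v-25+y/4,r/4,onz(w,u-25+x/4,v-25+y/4,161.5))
# other things: shift in the top view of tape, eraser, jar, stick before/after
t=manip.camera("top"); np.savez("top2.npz",**t)
a=cv2.cvtColor(t0["pixels"],cv2.COLOR_RGB2GRAY); b=cv2.cvtColor(t["pixels"],cv2.COLOR_RGB2GRAY)
for n,(x,y) in dict(tape=(240,158),eraser=(320,170),jar=(337,242),stick=(224,242)).items():
    T=a[y-18:y+19,x-18:x+19]; m=cv2.matchTemplate(b[y-24:y+25,x-24:x+25],T,cv2.TM_CCOEFF_NORMED); print(n,cv2.minMaxLoc(m)[1],np.subtract(cv2.minMaxLoc(m)[3],6))
```

```text
34.7 [514.8 -97.  293.9] [-0.3 -0.6 -0.1]
pred knob [253.21536581 212.82915228]
circle 255.375 213.375 8.775 [514.52198454 -66.91457594 161.5       ]
tape 0.926796555519104 [0 0]
eraser 0.14800462126731873 [ 0 -1]
jar 0.4911471903324127 [-6  0]
stick -0.10063628107309341 [ 6 -4]
```

```bash
python3 -c "
from rig import manip
print(manip.close_job())"
```

```text
the job is handed in; nothing more can be done
None
```

The chest is bolted and the job is handed in at about 35 s: the bolt is through the keeper to its stop, the handle fully down in the front notch, and the gripper clear. Lifting the handle took several tries because the ball slipped in the pads. It also jammed on lowering and needed a light push (about 6 N). The arm hid the eraser, ink jar and glue stick from the final check, though nothing suggests I touched them.

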